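# Unclip the banding wheel's battery and charge it

## Task

Move the battery pack from the blue electric banding wheel to the grey charging dock. Pinch its orange snap tab in and lift it straight out of its bay without wrenching it against the catch, then ease it into the dock's pocket the same way round, feeling for the pocket, and press it gently fully home so that it stays down with the tab sprung out again. Leave the other things on the bench where they are.

Things in the scene. Friction and masses are not known exactly. Their poses are not given: they have to be found in the camera images.
- pack_mid (a point): Centre of the black battery pack (blue band at its top, 0.24 to 0.4 kg), half-way up, 47.5 mm above its underside. Upright block 56 mm along its x, 40 mm along y, 95 mm tall, z up. Orange snap tab on its +y face; -y face plain and rigid. Home in bay or dock this point is 59.5 mm above the bench. Pinch along y, across tab plate and plain face, some 20 mm above this point.
- tab_plate (a point): Middle of the outer face of the tab's press plate, on the pack's +y side, 26 mm from the pack's mid plane at rest, 20.5 mm when fully in. Plate 26 mm wide, 38 mm tall. A pinch across plate and plain face closes from 46 to 40.5 mm: it draws in the hook at the tab's foot and holds the pack too. A gripper not centred on the pack shoves it against the well.
- tab (a joint): Travel of the snap tab in m: 0 = sprung out (latched), 0.0055 = fully in. About 2.5 N starts it, 6.5 N presses it fully in; the hook clears the catch once it is in by 4 to 5 mm. With the hook caught the pack can rise only about 1.5 mm.
- bay: Fixed battery bay of the blue banding wheel: black open well, 80 by 70 mm outside; origin on the bench under its centre, x towards the wheel, y towards the catch lip. The pack in it has its axes. Wheel body from 55 mm along +x, 90 mm high; wheel head 200 mm across, 110 mm high, centre at x = 155 mm, a bowl on it. More than about 40 N between pack and bay damages the catch.
- bay_rim (a point): Centre of the bay's mouth, 48 mm above the bench. The well is 36 mm deep (floor 12 mm above the bench) with about 1.2 mm play each way round the pack; the catch lip is along its +y side.
- dock: Fixed grey charging dock, 130 by 96 mm, charger body 45 mm high from 68 mm along +x. Origin on the bench under mid travel of the pocket; the pack goes in with its x, y along the dock's x, y (tab to +y). The pocket floats along the dock's x: it stands up to 8 mm either side of the origin, in 20 N friction, its place not reported: find it by feel. Over 60 N on the dock breaks it.
- dock_rim (a point): Pocket mouth at mid travel, 48 mm above the bench; 36 mm deep (floor at 12 mm), 1.2 mm play, catch lip on +y, yellow slopes round the mouth up to 52 mm height that guide a pack up to 2 mm off. Last 8 mm: a sprung contact pushes up with 5 to 7 N. Let go fully down, the tab springs out and locks (1.5 mm play). Let go higher, the pack pops up; press it down from above to snap it in.
- mould: Plaster ring mould, 74 mm across, 24 mm high, beside the bay. Leave alone. Origin at its underside.
- bowl: Bisque bowl, 90 mm across, 50 mm high, on the wheel head. Leave alone. Origin at its underside.
- jar: Amber glaze jar, 56 mm across, 75 mm high, beside the dock. Leave alone. Origin at its underside.
- clay: Lump of dark clay, 72 mm across, 56 mm high. Leave alone. Origin at its underside.
- cup: Bisque cup, 72 mm across, 80 mm high. Leave alone. Origin at its underside.
- rib: Spatula 200 mm long lying on the bench. Leave alone. Origin at its underside.
- stamp: Turned wooden stamp, 48 mm across, 72 mm high. Leave alone. Origin at its underside.

How it is judged:
On the way:
1. the pack is lifted clear of the bay with its tab pressed in (z of pack_mid in the frame of bay above 0.105 m and value of joint tab above 0.004 m and contact force between the fingers and pack above 3 N), for 0.1 s.
At the end, for the whole second after the job is handed in: The pack stands at rest in the dock's pocket, let go: its centre at most 3 mm above its fully home height (59.5 mm) and within 12 mm of the dock's origin in plan, upright within 0.06 rad, its x along the dock's x within 0.1 rad, and the tab sprung out (less than 1.5 mm pressed) (z of pack_mid in the frame of dock below 0.0625 m and horizontal distance between pack_mid and dock below 0.012 m and angle between pack_mid's own z axis and vertical below 0.06 rad and angle between the x axis of pack_mid and the x axis of dock, either way round below 0.1 rad and value of joint tab below 0.0015 m and linear speed of pack below 0.01 m/s); the robot touches nothing.
It fails at once if the pack is wrenched or shoved against the bay with more than 40 N (contact force between pack and bay above 40 N).
It fails at once if the pack is pressed on the dock with more than 60 N (contact force between pack and dock above 60 N).
It fails at once if one of the other loose things is moved by more than 30 mm (distance of any of mould, bowl, jar, clay, cup, rib, stamp from where it was at the start of the episode above 0.03 m).
It also fails if it takes over 72 s, if anything falls off the work surface, if the arm or the gripper's body presses on something with over 40 N, if the wrist force passes 120 N, or if a joint passes its speed limit or range.

## Robot

A 6-joint arm with a two-finger parallel gripper is mounted at the origin on the work surface. World frame = base frame: x ahead of the robot, y to its left, z up, the work surface at z = 0. Lengths are in m, angles in rad, forces in N, time in s.
With the tool pointing down it reaches from about 0.225 to 0.875 m from the base axis. Payload 3.4 kg.
Tool frame: the origin (TCP) lies at the very end of the fingers, on their centre line; the grasp point (between the pads) lies 19 mm behind it; z points along the fingers, y is the direction in which the jaws open and shut (so a half turn about z gives the same grasp; the last joint's range is limited). The gripper opens to 85 mm and grips with 20 to 120 N. Pads are 22 mm wide; open, the fingers measure 114 mm over their backs; the gripper's body (76 mm by 85 mm) begins 54 mm behind the grasp point. The pads swing forward as they close: fully open they stand 13 mm farther back than shut.
Start: joints at [-1.421, 0.276, 1.505, -0, 1.361, -0.121], TCP at [0.154, -0.554, 0.231] pointing down, gripper open.
Joint ranges: [-2.89, 2.89], [-0.75, 2.08], [0.22, 2.7], [-1.18, 4.32], [0.11, 2.71], [-2.7, 2.7]. Speed limits (rad/s): [2.57, 2.57, 3.14, 3.14, 3.14, 3.14].

## Interface

Orientations are given as a unit quaternion [w, x, y, z].
In Python, from rig import manip, viewer, job gives the robot as it stands.
- The arm moves only by the shell command python3 -m crank 'ROWS' [OPENING] [FORCE]. ROWS is JSON, a list of rows, each a list of 6 numbers: the shift along the tool's x, y, z in m, then the turn, a rotation vector about the tool's x, y, z in degrees. In form: [[dx, dy, dz, rx, ry, rz], ...]. A call has 1 to 20 rows; each row is the pose to reach, as a shift and turn from the pose measured when the call began, along the tool's axes at that moment; what a row does not reach only later rows make up. A row lasts 1/8 s, in which the tool goes at most 62.5 mm and 10.7 degrees, less where a joint would pass 70% of its speed; a pose out of reach is approached as far as the arm can. A call with a gripper value outside its range is refused whole. OPENING is the opening, from 0 (shut) to 1 (fully open), set as the call begins (- or left out, the last holds). The fingers move at their own pace and stop on an object; FORCE is the grip in N (left out, the last holds). Time passes only in rows, so rows that repeat a pose let the fingers close. It gives the time, the measured TCP pose, the force and the opening at its end, in the units of the state.
- manip.get_state(): the state, without advancing time (a new reading comes with each control period).
- viewer.get_image(name): name is "scene" or "side" or "wrist"; returns a dict with "frame" (420x560x3 uint8, blue, green, red), "range_z" (420x560 float32, m along the optical axis (not along the pixel's ray), 0 where there is no reading), "intrinsics" (3x3 intrinsics, pixels), "D" ([k1, k2, p1, p2, k3] as OpenCV has them; the pictures are not rectified), "world_from_camera" (4x4, takes a point from camera to world coordinates); the wrist camera has in their place "mount" (4x4, takes a point from camera to tool coordinates, whose origin is the TCP and whose axes are the flange's). Camera axes: x right, y up, looking along -z (the intrinsics and any distortion apply to the point x, -y, -z); pixel columns grow to the right and rows downward; lengths in m; the calibration is good to about 2 mm. A picture is of the moment at which its call begins: read the wrist's pose just before it.
- job.sign_off(): hands the job in, once; it reports no verdict.
The state is a dict: "clock": time; "qpos": joint angles; "qd": joint speeds; "effort": joint torques, N m; "position": TCP position; "ee_rot": TCP orientation; "contact_force": force on the tool from outside, world axes, zero at the start; "moment": the same for the moment, N m; "width": finger opening in m.
Only numpy, scipy, OpenCV 4.12 (cv2) and the standard library are available. Lean on these libraries where they do the work, as an engineer would, in place of code of your own. Each camera call takes 0.05 s, during which the arm holds its last target. There are 200 camera calls.

## Working session

There is one attempt and no reset: what is moved stays moved. The work goes in short steps, Python scripts to look and compute and a shell command to move; the robot and the scene stay as the last step left them, time stands still between calls to the robot, and variables do not carry over. Pictures are saved under pics/ and viewed, about 8 in all and at most 12, crops included, and the job is handed in when it is done.

```bash
mkdir -p pics; ls
cat > h.py <<'E'
import numpy as np, cv2
from rig import manip, viewer, job
from scipy.spatial.transform import Rotation as R
def st():
    s=manip.get_state(); q=s['ee_rot']; return s,R.from_quat([q[1],q[2],q[3],q[0]]).as_matrix(),np.array(s['position'])
def cap(n):
    s,Rm,p=st(); d=viewer.get_image(n)
    if n=='wrist':
        T=np.eye(4);T[:3,:3]=Rm;T[:3,3]=p; d['T']=T@np.array(d['mount'])
    else: d['T']=np.array(d['world_from_camera'])
    return d
def rays(d,uv):
    u=cv2.undistortPoints(np.array(uv,float).reshape(-1,1,2),np.array(d['intrinsics']),np.array(d['D'])).reshape(-1,2)
    return np.c_[u[:,0],-u[:,1],-np.ones(len(u))]@d['T'][:3,:3].T
def plane(d,uv,z):
    r=rays(d,uv);o=d['T'][:3,3]; return o+r*((z-o[2])/r[:,2])[:,None]
def depth(d,uv):
    uv=np.array(uv).reshape(-1,2).astype(int); z=d['range_z'][uv[:,1],uv[:,0]]
    return d['T'][:3,3]+rays(d,uv)*z[:,None]
E
python3 - <<'E'
from h import *
import pickle
D={n:cap(n) for n in('scene','side','wrist')}
pickle.dump(D,open('d0.pkl','wb'))
cv2.imwrite('pics/a.png',np.hstack([cv2.resize(D['scene']['frame'],(800,600))]))
cv2.imwrite('pics/b.png',cv2.resize(D['side']['frame'],(800,600)))
cv2.imwrite('pics/c.png',D['wrist']['frame'])
for n in D: print(n,D[n]['T'].round(3).tolist())
print(D['wrist']['mount'],D['wrist']['intrinsics'],st()[0])
E
```

```text
pics
scene [[-0.013, -0.805, 0.594, 1.439], [1.0, -0.01, 0.009, -0.0], [-0.001, 0.594, 0.805, 1.314], [0.0, 0.0, 0.0, 1.0]]
side [[-0.724, 0.416, -0.55, -0.193], [-0.689, -0.457, 0.562, 0.805], [-0.017, 0.786, 0.618, 0.975], [0.0, 0.0, 0.0, 1.0]]
wrist [[0.266, 0.916, 0.299, 0.231], [-0.964, 0.254, 0.081, -0.533], [-0.002, -0.309, 0.951, 0.374], [0.0, 0.0, 0.0, 1.0]]
[[-1.29688890e-03  9.50892834e-01  3.09517586e-01  8.01603478e-02]
 [ 9.99999142e-01  1.17592492e-03  5.77379829e-04  6.35566996e-04]
 [ 1.85056899e-04  3.09518070e-01 -9.50893543e-01 -1.43425065e-01]
 [ 0.00000000e+00  0.00000000e+00  0.00000000e+00  1.00000000e+00]] [[372.37590818   0.         282.22335234]
 [  0.         372.37590818 212.82450411]
 [  0.           0.           1.        ]] {'clock': 0.15, 'qpos': array([-1.42099035e+00,  2.76441790e-01,  1.50585743e+00, -3.39196869e-06,
        1.36068314e+00, -1.20980368e-01]), 'qd': array([-2.05201161e-03, -1.94550151e-03, -3.57591223e-03,  1.78609299e-04,
       -4.01843322e-05,  5.22344943e-04]), 'effort': array([ 4.27116274e-04, -4.17144513e+01, -2.46032667e+01, -2.21476021e-04,
        7.63599674e-03, -2.22719507e-05]), 'position': array([ 0.15375114, -0.55365091,  0.23063693]), 'ee_rot': array([-6.94759897e-04,  9.90848050e-01,  1.34980217e-01, -1.16727446e-05]), 'contact_force': array([ 0.99096274, -0.18391241,  0.64775409]), 'moment': array([-0.00816276, -0.00970514, -0.0038613 ]), 'width': 0.085394042640874}
```

View pics/a.png

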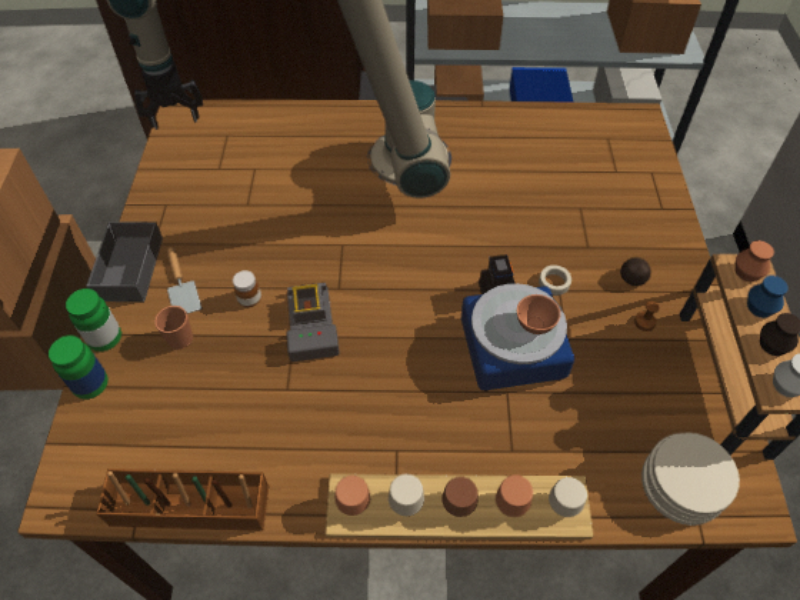

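View pics/b.png

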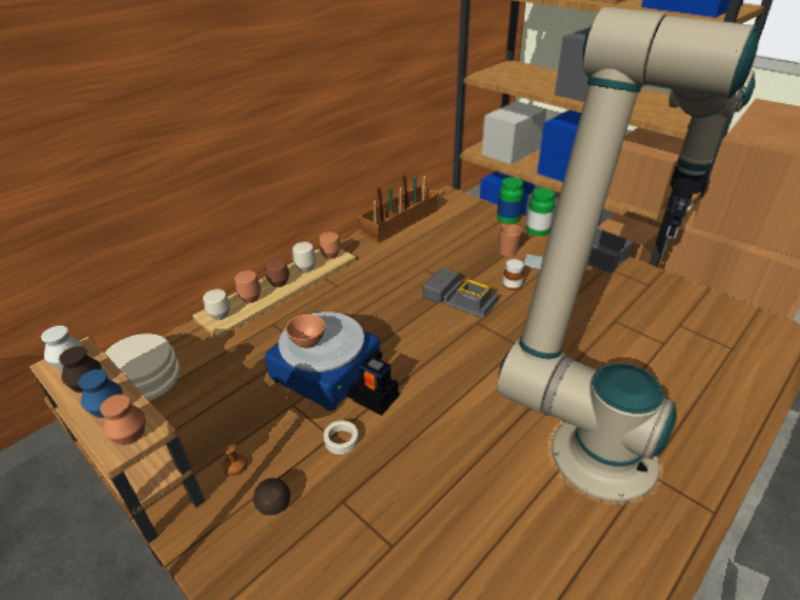

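The scene view shows the pack at about (500,265), in its bay in front of the blue wheel at (515,330). The dock is at (312,322), with its yellow pocket at (306,298). In the side view the orange tab, at (377,378), faces the +y side. Next I'll get coarse positions.

Run:
```python
from h import *
import pickle
D=pickle.load(open('d0.pkl','rb'))
s=D['scene'];k=.7
def o(n,uv): print(n,depth(s,np.array(uv)*k).round(3).tolist())
o('packtop',[[500,262],[492,262],[506,268]]); o('dock corners/pocket',[[306,300],[290,292],[328,290],[295,355],[336,352]])
o('bowl/jar/mould',[[538,312],[246,278],[556,274]])
hsv=cv2.cvtColor(s['frame'],cv2.COLOR_BGR2HSV)
y=cv2.inRange(hsv,(22,120,120),(35,255,255)); y[:,:150]=0;y[:,260:]=0;y[:180]=0;y[240:]=0
v,u=np.nonzero(y); P=plane(s,np.c_[u,v],.05); print('yellow',len(u),P.mean(0),cv2.minAreaRect((P[:,:2]*1000).astype(np.float32)))
b=cv2.inRange(hsv,(105,150,60),(125,255,255)); b[:200]=0;b[290:]=0
v,u=np.nonzero(b); P=depth(s,np.c_[u,v]); P=P[(P[:,2]>.07)&(P[:,2]<.1)]; print('blue',len(P),P.mean(0),cv2.minAreaRect((P[:,:2]*1000).astype(np.float32)))
print(st()[1].round(3))
```

```text
packtop [[0.459, 0.206, 0.111], [0.454, 0.188, 0.105], [0.471, 0.218, 0.106]]
dock corners/pocket [[0.503, -0.234, 0.018], [0.477, -0.274, 0.015], [0.466, -0.188, 0.007], [0.658, -0.242, 0.032], [0.64, -0.155, 0.017]]
bowl/jar/mould [[0.602, 0.272, 0.122], [0.481, -0.366, 0.073], [0.41, 0.354, 0.009]]
yellow 62 [ 0.51858403 -0.22921329  0.05      ] ((518.63427734375, -229.50486755371094), (68.85900115966797, 54.164794921875), 9.507999420166016)
blue 363 [0.67970393 0.20812833 0.08844761] ((700.2105102539062, -161.51596069335938), (196.61691284179688, 1000.1080322265625), 11.228626251220703)
[[ 0.964  0.267 -0.   ]
 [ 0.267 -0.964  0.001]
 [ 0.    -0.001 -1.   ]]
```

```bash
python3 -m crank '[[0.46,-0.21,-0.02,0,0,0],[0.46,-0.21,-0.02,0,0,0],[0.46,-0.21,-0.02,0,0,0],[0.46,-0.21,-0.02,0,0,0],[0.46,-0.21,-0.02,0,0,0],[0.46,-0.21,-0.02,0,0,0],[0.46,-0.21,-0.02,0,0,0],[0.46,-0.21,-0.02,0,0,0],[0.46,-0.21,-0.02,0,0,0],[0.46,-0.21,-0.02,0,0,0],[0.46,-0.21,-0.02,0,0,0],[0.46,-0.21,-0.02,0,0,0]]'
python3 - <<'E'
from h import *
import pickle
d=cap('wrist'); pickle.dump(d,open('w1.pkl','wb')); cv2.imwrite('pics/w1.png',d['frame']); print(st()[0]['qd'].round(3),d['T'].round(3))
E
```

```text
clock: 1.65
position: [0.5397, -0.2294, 0.2511]
ee_rot: [-0.001, 0.991, 0.134, -0.0]
contact_force: [0.9, 0.5, 0.7]
width: 0.0854
[ 0.005  0.001 -0.002  0.002  0.001  0.002] [[ 0.264  0.917  0.299  0.617]
 [-0.964  0.252  0.08  -0.209]
 [-0.002 -0.31   0.951  0.394]
 [ 0.     0.     0.     1.   ]]
```

View pics/w1.png

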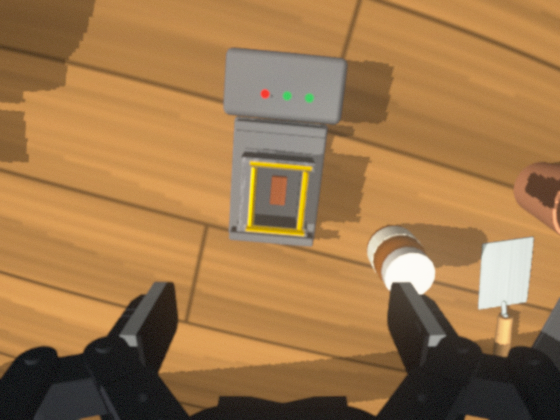

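The wrist view shows the dock upright. The charger body is at (285,85), the yellow pocket frame spans x 248–310 and y 162–235, and the jar is at (403,262). I'll take a second view from a shifted place.

```bash
python3 -m crank '[[0.02,-0.06,0,0,0,0],[0.03,-0.1,0,0,0,0],[0.03,-0.1,0,0,0,0],[0.03,-0.1,0,0,0,0],[0.03,-0.1,0,0,0,0]]'
cat > dock.py <<'E'
from h import *
import pickle
def quad(d,z):
    hsv=cv2.cvtColor(d['frame'],cv2.COLOR_BGR2HSV)
    m=cv2.inRange(hsv,(22,150,120),(34,255,255))
    n,l,s,c=cv2.connectedComponentsWithStats(m); i=1+np.argmax(s[1:,4])
    v,u=np.nonzero(l==i); h=cv2.convexHull(np.c_[u,v].astype(np.int32))
    q=cv2.minAreaRect(h); P=plane(d,np.c_[u,v],z)
    return s[i],cv2.approxPolyDP(h,6,True).reshape(-1,2),P
E
python3 - <<'E'
from dock import *
d=cap('wrist'); pickle.dump(d,open('w2.pkl','wb')); cv2.imwrite('pics/w2.png',d['frame'])
for f in('w1','w2'):
    d=pickle.load(open(f+'.pkl','rb'));s,q,P=quad(d,.05); print(f,s,q.tolist(),cv2.minAreaRect((P[:,:2]*1000).astype(np.float32)))
    print(plane(d,q,.05).round(4).tolist()); print(depth(d,q).round(3).tolist())
E
```

```text
clock: 2.33
position: [0.5423, -0.1263, 0.2512]
ee_rot: [-0.0, 0.991, 0.133, -0.0]
contact_force: [-0.1, -0.0, 0.4]
width: 0.0856
w1 [ 246  162   66   74 1319] [[311, 167], [303, 235], [246, 230], [250, 162]] ((520.9943237304688, -229.99124145507812), (70.1494369506836, 57.37086868286133), 10.083666801452637)
[[0.5596, -0.2521, 0.05], [0.492, -0.2641, 0.05], [0.4822, -0.2082, 0.05], [0.5491, -0.1959, 0.05]]
[[0.56, -0.252, 0.053], [0.493, -0.264, 0.052], [0.483, -0.208, 0.053], [0.549, -0.196, 0.051]]
w2 [ 345  193   68   70 1172] [[412, 198], [399, 261], [345, 257], [354, 193]] ((520.8738403320312, -230.75331115722656), (69.9898681640625, 57.948089599609375), 10.084787368774414)
[[0.5593, -0.2529, 0.05], [0.4928, -0.2647, 0.05], [0.4827, -0.2091, 0.05], [0.5489, -0.1963, 0.05]]
[[0.56, -0.252, 0.052], [0.494, -0.263, 0.054], [0.483, -0.209, 0.051], [0.549, -0.196, 0.053]]
```

Run:
```python
from dock import *
a=pickle.load(open('w1.pkl','rb'))['frame'][30:260,205:370];b=pickle.load(open('w2.pkl','rb'))['frame'][60:290,305:470]
cv2.imwrite('pics/z.png',cv2.resize(np.hstack([a,b]),None,fx=2.4,fy=2.4,interpolation=cv2.INTER_CUBIC))
```

```text
(no output)
```

View pics/z.png

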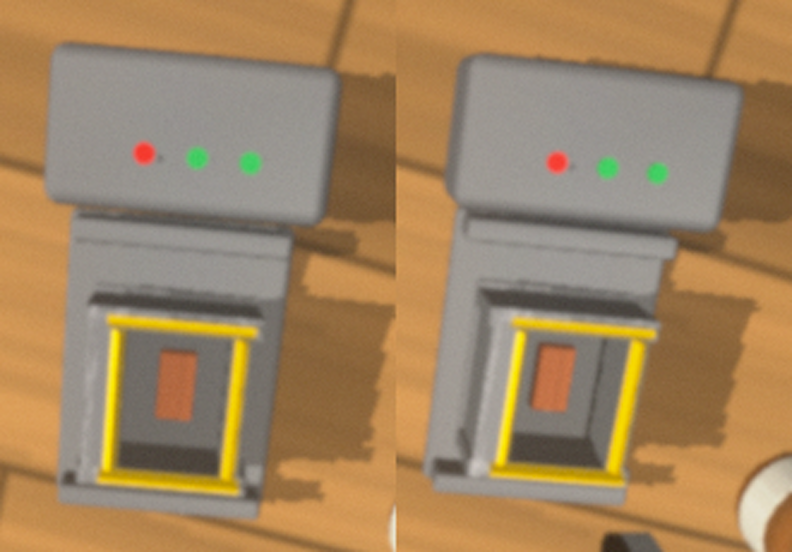

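```bash
python3 -m crank '[[0,-0.35,-0.03,0,0,-8],[0,-0.35,-0.03,0,0,-8],[0,-0.35,-0.03,0,0,-8],[0,-0.35,-0.03,0,0,-8],[0,-0.35,-0.03,0,0,-8],[0,-0.35,-0.03,0,0,-8],[0,-0.35,-0.03,0,0,-8],[0,-0.35,-0.03,0,0,-8],[0,-0.35,-0.03,0,0,-8]]'
python3 - <<'E'
from h import *
import pickle
d=cap('wrist'); pickle.dump(d,open('w3.pkl','wb')); cv2.imwrite('pics/w3.png',d['frame']); print(st()[1].round(3))
E
```

```text
clock: 3.5
position: [0.4505, 0.21, 0.2813]
ee_rot: [-0.0, 0.98, 0.201, -0.0]
contact_force: [-0.3, 1.4, -0.1]
width: 0.0855
[[ 0.919  0.394 -0.001]
 [ 0.394 -0.919  0.   ]
 [-0.    -0.001 -1.   ]]
```

View pics/w3.png

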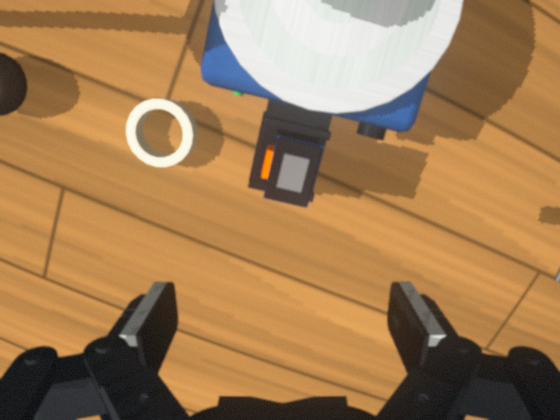

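The dock crop shows a symmetric yellow frame, with the catch-lip wall on its left (+y) and the orange contact in the pocket floor. In w3 the pack is at about (290,172), its orange tab at (267,162) on the +y side, and the mould is at (160,132).

```bash
cat > pk.py <<'E'
from dock import *
def pk(f):
    d=pickle.load(open(f+'.pkl','rb')); rz=d['range_z']; H,W=rz.shape
    uv=np.argwhere(rz>0)[:,::-1]; P=depth(d,uv)
    near=(abs(P[:,0]-.46)<.07)&(abs(P[:,1]-.206)<.08)
    m=near&(P[:,2]>.098)&(P[:,2]<.118); img=np.zeros((H,W),np.uint8); img[uv[m][:,1],uv[m][:,0]]=255
    n,l,s,c=cv2.connectedComponentsWithStats(img); i=1+np.argmax(s[1:,4]); mm=l==i
    v,u=np.nonzero(mm); z=np.median(depth(d,np.c_[u,v])[:,2]); 
    Q=plane(d,np.c_[u,v],.107); print(f,s[i],'ztop',z,cv2.minAreaRect((Q[:,:2]*1000).astype(np.float32)))
    hsv=cv2.cvtColor(d['frame'],cv2.COLOR_BGR2HSV); o=cv2.inRange(hsv,(5,200,180),(16,255,255)); o[:, :200]=0
    n,l,s,c=cv2.connectedComponentsWithStats(o); i=1+np.argmax(s[1:,4]); v,u=np.nonzero(l==i)
    A=depth(d,np.c_[u,v]);print('tab',s[i],A.mean(0).round(4),A[:,2].min().round(3),A[:,2].max().round(3),cv2.minAreaRect((A[:,:2]*1000).astype(np.float32)))
E
python3 - <<'E'
from pk import *
pk('w3')
# dock inner hole and charger
for f in('w1','w2'):
    d=pickle.load(open(f+'.pkl','rb')); hsv=cv2.cvtColor(d['frame'],cv2.COLOR_BGR2HSV)
    m=cv2.inRange(hsv,(22,150,60),(34,255,255)); c,h=cv2.findContours(m,cv2.RETR_CCOMP,cv2.CHAIN_APPROX_NONE)
    k=max([i for i in range(len(c)) if h[0,i,3]>=0],key=lambda i:cv2.contourArea(c[i]),default=None)
    if k is not None:
        for z in(.048,.05): P=plane(d,c[k].reshape(-1,2),z); print('hole',z,cv2.minAreaRect((P[:,:2]*1000).astype(np.float32)))
    uv=np.argwhere(d['range_z']>0)[:,::-1];P=depth(d,uv); yaw=np.radians(10.08); c0=np.array([.521,-.2303])
    L=np.c_[(P[:,:2]-c0)@[np.cos(yaw),np.sin(yaw)],(P[:,:2]-c0)@[-np.sin(yaw),np.cos(yaw)],P[:,2]]
    b=L[(L[:,2]>.038)&(L[:,2]<.055)&(abs(L[:,0]-95)<1e3)&(L[:,0]>.055)&(L[:,0]<.16)&(abs(L[:,1])<.08)]
    print('charger x',np.percentile(b[:,0],[1,99]).round(4),'y',np.percentile(b[:,1],[1,99]).round(4),'z',np.median(b[:,2]))
    t=L[(L[:,2]>.008)&(L[:,2]<.03)&(abs(L[:,0]-.05)<.12)&(abs(L[:,1])<.08)]
    print('base x',np.percentile(t[:,0],[.5,99.5]).round(4),'y',np.percentile(t[:,1],[.5,99.5]).round(4),'z',np.median(t[:,2]))
    g=L[(L[:,2]>.044)&(L[:,2]<.056)&(abs(L[:,0])<.045)&(abs(L[:,1])<.05)]
    print('pocket top x',np.percentile(g[:,0],[.5,99.5]).round(4),'y',np.percentile(g[:,1],[.5,99.5]).round(4))
    r=cv2.inRange(hsv,(0,120,60),(14,255,255)); s,q,_=quad(d,.05); mm=np.zeros_like(r); mm[s[1]+10:s[1]+s[3]-8,s[0]+8:s[0]+s[2]-8]=1
    v,u=np.nonzero(r*mm); A=plane(d,np.c_[u,v],.012); A2=(A[:,:2]-c0); print('contact',len(u),(A2@[np.cos(yaw),np.sin(yaw)]).mean(),(A2@[-np.sin(yaw),np.cos(yaw)]).mean(), np.median(depth(d,np.c_[u,v])[:,2]))
E
python3 -m crank '[[0.0,-0.04,0.05,0,0,-10],[0.0,-0.04,0.05,0,0,-10],[0.0,-0.04,0.05,0,0,-10],[0.0,-0.04,0.05,0,0,-10]]'
python3 - <<'E'
from pk import *
d=cap('wrist'); pickle.dump(d,open('w4.pkl','wb')); pk('w4'); print(st()[1].round(3))
cv2.imwrite('pics/w4.png',np.hstack([cv2.resize(d['frame'][0:250,150:420],None,fx=2,fy=2,interpolation=cv2.INTER_CUBIC)]))
E
```

```text
w3 [ 263  135   61   73 2980] ztop 0.10773900010593773 ((466.846435546875, 207.12770080566406), (56.43694305419922, 41.78504180908203), 9.693642616271973)
tab [261 149  12  30  78] [0.4605 0.2309 0.0862] 0.047 0.098 ((456.6844787597656, 229.26390075683594), (37.00481414794922, 6.285218238830566), 8.450737953186035)
hole 0.048 ((521.092041015625, -229.17694091796875), (61.85801315307617, 46.09821319580078), 10.033575057983398)
hole 0.05 ((521.6473999023438, -229.06011962890625), (61.5009651184082, 45.83210754394531), 10.03368854522705)
charger x [0.0755 0.1336] y [-0.0496  0.0564] z 0.045581579659946414
base x [-0.0549  0.0703] y [-0.0431  0.0498] z 0.012673768739366709
pocket top x [-0.0361  0.0384] y [-0.0311  0.0375]
contact 415 -0.0008090875515478217 0.0002224561797630341 0.020525013658285907
hole 0.048 ((521.2277221679688, -229.71844482421875), (61.81922912597656, 45.40959930419922), 10.556285858154297)
hole 0.05 ((521.796630859375, -229.00405883789062), (61.46255874633789, 45.147586822509766), 10.556267738342285)
charger x [0.0755 0.1337] y [-0.0482  0.0579] z 0.045541847158443116
base x [-0.0554  0.1224] y [-0.0414  0.0589] z 0.013765633465723404
pocket top x [-0.0367  0.0381] y [-0.0307  0.0379]
contact 398 -0.0011989539839656728 -0.0013107532534873622 0.020525511904192245
clock: 4.05
position: [0.4361, 0.2464, 0.2327]
ee_rot: [-0.0, 0.959, 0.285, 0.001]
contact_force: [-0.2, 0.0, 0.4]
width: 0.0855
w4 [ 308  154   81   86 3907] ztop 0.10771651878414301 ((466.4969177246094, 207.86058044433594), (56.69013214111328, 42.05290603637695), 8.989550590515137)
tab [307 161  21  39 251] [0.4626 0.232  0.0826] 0.042 0.098 ((458.77386474609375, 229.01161193847656), (33.14495086669922, 6.662606716156006), 10.90729808807373)
[[ 0.838  0.546  0.002]
 [ 0.546 -0.838  0.001]
 [ 0.002  0.    -1.   ]]
```

View pics/w4.png

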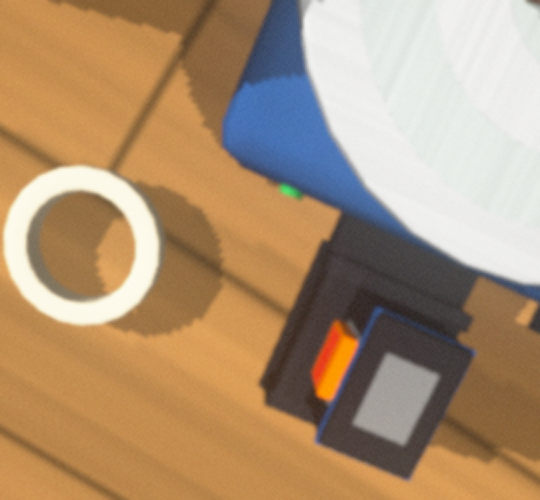

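w4 shows the pack top at about (395,395) in the 2x crop, with the orange tab at (335,360). The mould is well clear at (82,245). The pack is near (0.4667, 0.2075), yaw about 9.4°. I'll move directly above it, aligned, and remeasure.

```bash
python3 -m crank '[[0.0045,0.0495,0.033,0,0,10],[0.0045,0.0495,0.033,0,0,20],[0.0045,0.0495,0.033,0,0,23.7],[0.0045,0.0495,0.033,0,0,23.7],[0.0045,0.0495,0.033,0,0,23.7],[0.0045,0.0495,0.033,0,0,23.7]]' 0.9
cat >> pk.py <<'E'
def rel(x,y,yaw):
    s,Rm,p=st(); dw=np.array([x-p[0],y-p[1],0]); t=np.degrees(np.arctan2(Rm[1,0],Rm[0,0]))
    print('tool shift mm',(Rm.T@dw*1000).round(2),'rz deg',round(t-yaw,2),'tcp',p.round(4),'tool z',Rm[:,2].round(4),'F',np.round(s['contact_force'],1),'M',np.round(s['moment'],2),'w',s['width'])
E
python3 - <<'E'
from pk import *
d=cap('wrist'); pickle.dump(d,open('w5.pkl','wb')); pk('w5'); rel(.4667,.2075,9.4); cv2.imwrite('pics/w5.png',d['frame'])
# edges by subpixel line fits on top-face mask
E
```

```text
clock: 4.85
position: [0.467, 0.2075, 0.2]
ee_rot: [-0.0, 0.997, 0.082, 0.001]
contact_force: [-0.4, 0.1, 0.5]
width: 0.0769
w5 [ 252  175   62   82 4895] ztop 0.10772458449991162 ((467.75018310546875, 206.74142456054688), (57.26225662231445, 40.55197525024414), 9.36580753326416)
tab [245 197   8  35  96] [0.4593 0.2314 0.086 ] 0.047 0.344 ((488.8044738769531, 229.3544158935547), (11.498981475830078, 115.02430725097656), 86.23931884765625)
tool shift mm [-0.2  -0.01 -0.  ] rz deg 0.02 tcp [0.4669 0.2075 0.1999] tool z [ 0.0026  0.0012 -1.    ] F [-0.1  0.8 -0.4] M [ 0.01 -0.    0.01] w 0.07696455694486341
```

View pics/w5.png

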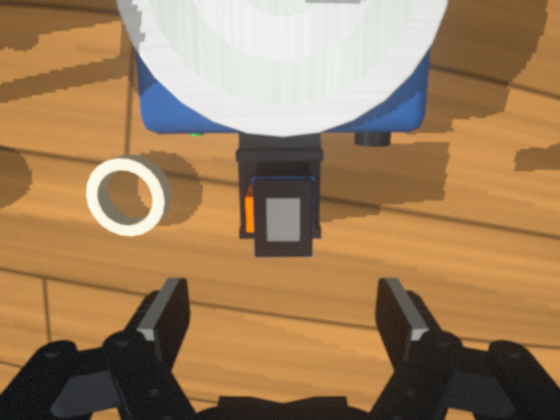

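w5 is centred on the pack at (284,215), with the tab on the left at (249,213). Alignment is within 1 mm, so I'll descend.

```bash
python3 -m crank '[[-0.0003,0,0.05,0,0,0],[-0.0005,0,0.09,0,0,0],[-0.0005,0,0.12,0,0,0],[-0.0005,0,0.1395,0,0,0],[-0.0005,0,0.1395,0,0,0],[-0.0005,0,0.1395,0,0,0]]' 0.75 20
python3 -c "
from pk import *
rel(.4667,.2073,9.4)"
```

```text
clock: 5.65
position: [0.4675, 0.2079, 0.0612]
ee_rot: [-0.001, 0.997, 0.082, 0.002]
contact_force: [0.1, 0.3, -0.3]
width: 0.0642
tool shift mm [-0.88  0.42 -0.  ] rz deg 0.03 tcp [0.4675 0.2079 0.0612] tool z [ 0.0041  0.0016 -1.    ] F [ 0.1  0.3 -0.3] M [-0.04 -0.03 -0.02] w 0.06424546381791982
```

```bash
python3 -m crank '[[-0.0008,0.0004,0.0006,0,0,0],[-0.0008,0.0004,0.0006,0,0,0],[-0.0008,0.0004,0.0006,0,0,0]]' 0.52
python3 -c "
from pk import *
rel(.4667,.2073,9.4)"
python3 -m crank '[[0,0,0,0,0,0],[0,0,0,0,0,0],[0,0,0,0,0,0],[0,0,0,0,0,0]]' 0.3
python3 -c "
from pk import *
rel(.4667,.2073,9.4)"
```

```text
clock: 6.02
position: [0.4676, 0.2082, 0.0614]
ee_rot: [-0.001, 0.997, 0.082, 0.003]
contact_force: [0.8, 3.0, 3.3]
width: 0.044
tool shift mm [-1.05  0.71 -0.01] rz deg 0.01 tcp [0.4676 0.2082 0.0614] tool z [ 0.0063  0.0034 -1.    ] F [0.8 3.  3.3] M [ 0.61 -0.01  0.03] w 0.04404581484298523
clock: 6.52
position: [0.4678, 0.2076, 0.0617]
ee_rot: [-0.001, 0.997, 0.082, 0.003]
contact_force: [1.1, -3.7, 5.2]
width: 0.0396
tool shift mm [-1.15  0.07 -0.01] rz deg 0.03 tcp [0.4678 0.2076 0.0617] tool z [ 0.0067  0.0023 -1.    ] F [ 1.1 -3.7  5.2] M [-0.67 -0.1   0.06] w 0.03960597586146578
```

```bash
python3 -m crank '[[0,0,0,0,0,0],[0,0,-0.002,0,0,0],[0,0,-0.004,0,0,0],[0,0,-0.006,0,0,0],[0,0,-0.006,0,0,0]]' - 30
python3 -c "
from pk import *
rel(.4667,.2073,9.4)"
```

```text
clock: 7.15
position: [0.4677, 0.2077, 0.0676]
ee_rot: [-0.001, 0.997, 0.082, 0.003]
contact_force: [0.1, 0.4, -3.1]
width: 0.0396
tool shift mm [-1.05  0.21 -0.01] rz deg 0.03 tcp [0.4677 0.2077 0.0676] tool z [ 0.0066  0.0024 -1.    ] F [ 0.1  0.4 -3.1] M [-0.01 -0.01  0.  ] w 0.0395792749920899
```

The hook is clear: only the 3.1 N weight hangs on the wrist. I'll lift out straight.

```bash
python3 -m crank '[[0,0,-0.01,0,0,0],[0.0001,0,-0.02,0,0,0],[0.0002,0,-0.032,0,0,0],[0.0003,0,-0.046,0,0,0],[0.0004,0,-0.07,0,0,0],[0.0006,0,-0.1,0,0,0],[0.0006,0,-0.11,0,0,0],[0.0006,0,-0.11,0,0,0],[0.0006,0,-0.11,0,0,0]]'
python3 - <<'E'
from pk import *
d=cap('wrist');pickle.dump(d,open('w6.pkl','wb'));cv2.imwrite('pics/w6.png',d['frame'])
rel(.521,-.2300,10.1)
E
```

```text
clock: 8.28
position: [0.4667, 0.2073, 0.1766]
ee_rot: [-0.001, 0.997, 0.082, 0.002]
contact_force: [0.2, -0.2, -3.7]
width: 0.0402
tool shift mm [-18.03 440.24  -0.53] rz deg -0.67 tcp [0.4666 0.2072 0.1764] tool z [ 0.004   0.0017 -1.    ] F [-0.1  0.5 -2.8] M [-0.04  0.03 -0.02] w 0.039999727637902695
```

View pics/w6.png

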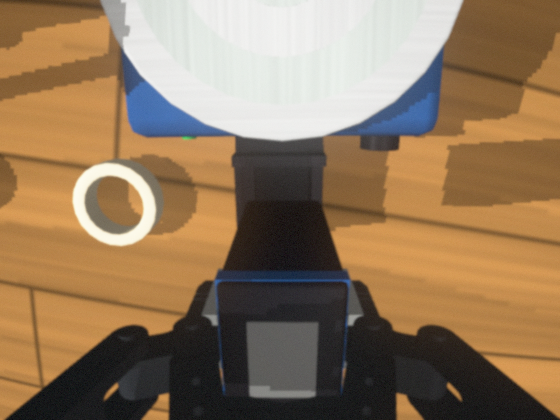

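w6 shows the pack held squarely, with its top face at (220–348, 272–393), clear of the empty bay at (280,180). I'll work out its offset in the tool frame.

Run:
```python
from pk import *
d=pickle.load(open('w6.pkl','rb')); d['T']=np.array(d['mount'])
uv=np.argwhere(d['range_z']>0)[:,::-1];P=depth(d,uv)
m=(abs(P[:,2]+.045)<.006)&(abs(P[:,0])<.05)&(abs(P[:,1])<.03); print(m.sum(),np.median(P[m],0),np.percentile(P[m],[1,99],axis=0))
img=np.zeros((420,560),np.uint8);img[uv[m][:,1],uv[m][:,0]]=255
n,l,s,c=cv2.connectedComponentsWithStats(img);i=1+np.argmax(s[1:,4]);v,u=np.nonzero(l==i)
Q=plane(d,np.c_[u,v],-.0455);print(s[i],cv2.minAreaRect((Q[:,:2]*1000).astype(np.float32)))
print(plane(d,[[218,272],[348,272],[345,393],[222,393]],-.0455)*1000)
```

```text
17321 [ 0.0104063   0.00038423 -0.04608387] [[-0.01666491 -0.02666383 -0.04976934]
 [ 0.02712423  0.02702547 -0.03944929]]
[  181   271   200   132 17316] ((5.297845840454102, -0.11623954772949219), (50.36224365234375, 62.6309814453125), 0.06340577453374863)
[[ 30.11363294 -18.35608476 -45.5       ]
 [ 30.06696358  19.79150999 -45.5       ]
 [-16.07156772  21.76496365 -45.5       ]
 [-16.00871459 -20.03427585 -45.5       ]]
```

```bash
python3 -m crank '[[-0.018,0.44,-0.01,0,0,0],[-0.018,0.44,-0.01,0,0,-0.7],[-0.018,0.44,-0.01,0,0,-0.7],[-0.018,0.44,-0.01,0,0,-0.7],[-0.018,0.44,-0.01,0,0,-0.7],[-0.018,0.44,-0.01,0,0,-0.7],[-0.018,0.44,-0.01,0,0,-0.7],[-0.018,0.44,-0.01,0,0,-0.7],[-0.018,0.44,-0.01,0,0,-0.7],[-0.018,0.44,-0.01,0,0,-0.7],[-0.018,0.44,-0.01,0,0,-0.7]]'
python3 - <<'E'
from pk import *
rel(.521,-.2298,10.1)
d=cap('wrist');pickle.dump(d,open('w7.pkl','wb'));cv2.imwrite('pics/w7.png',d['frame'])
s,q,P=quad(d,.05);print(s,plane(d,q,.05).round(4).tolist(),cv2.minAreaRect((P[:,:2]*1000).astype(np.float32)))
E
```

```text
clock: 9.7
position: [0.5208, -0.2283, 0.1859]
ee_rot: [-0.001, 0.996, 0.089, 0.002]
contact_force: [-0.1, -0.3, -2.5]
width: 0.0399
tool shift mm [-0.11  1.51 -0.  ] rz deg 0.14 tcp [ 0.5208 -0.2283  0.1859] tool z [ 0.0037  0.0021 -1.    ] F [-0.1 -0.3 -2.5] M [-0.01  0.01  0.03] w 0.039886237858752546
[246 156  77   6 408] [[0.5575, -0.2525, 0.05], [0.5489, -0.1957, 0.05]] ((553.5363159179688, -224.02008056640625), (3.809398651123047, 57.48115158081055), 10.22049331665039)
```

View pics/w7.png

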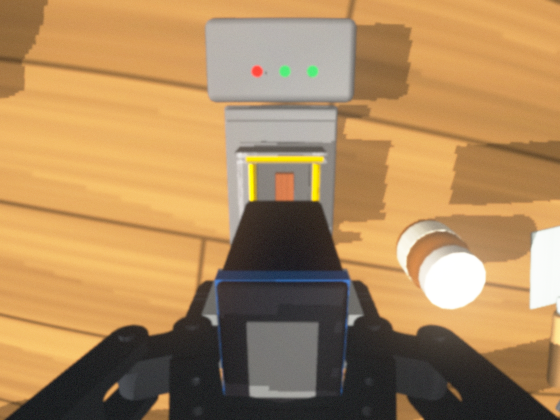

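w7 shows the pack over the pocket. The frame's far edge is at (285,159), centred under the pack, and the jar is clear at (440,262). I'll descend to just above the slopes.

```bash
python3 -m crank '[[0,0.0013,0.02,0,0,0.1],[0,0.0013,0.05,0,0,0.1],[-0.0001,0.0013,0.07,0,0,0.1],[-0.0001,0.0013,0.08,0,0,0.1],[-0.0001,0.0013,0.08,0,0,0.1],[-0.0001,0.0013,0.08,0,0,0.1]]'
python3 -c "
from pk import *
rel(.5208,-.2294,10.1)"
```

```text
clock: 10.5
position: [0.5221, -0.2299, 0.107]
ee_rot: [-0.0, 0.996, 0.088, 0.003]
contact_force: [0.7, 0.5, -2.1]
width: 0.0397
tool shift mm [-1.24 -0.68 -0.01] rz deg 0.05 tcp [ 0.5221 -0.2299  0.107 ] tool z [ 5.7e-03  8.0e-04 -1.0e+00] F [ 0.7  0.5 -2.1] M [-0.02 -0.04 -0.  ] w 0.03967445150044738
```

```bash
python3 -m crank '[[0,0,0.001,0,0,0],[0,0,0.002,0,0,0],[0,0,0.003,0,0,0],[0,0,0.004,0,0,0],[0,0,0.005,0,0,0],[0,0,0.006,0,0,0],[0,0,0.006,0,0,0]]'
python3 -c "
from pk import *
rel(.5208,-.2294,10.1)"
```

```text
clock: 11.38
position: [0.5221, -0.2298, 0.1009]
ee_rot: [-0.0, 0.996, 0.088, 0.003]
contact_force: [-0.3, -0.4, -3.1]
width: 0.0394
tool shift mm [-1.2  -0.63 -0.01] rz deg 0.05 tcp [ 0.5221 -0.2298  0.1009] tool z [ 0.0054  0.001  -1.    ] F [-0.3 -0.4 -3.1] M [0.05 0.03 0.02] w 0.03938236795594796
```

```bash
python3 -m crank '[[-0.001,-0.0005,0,0,0,0],[-0.001,-0.0005,0.001,0,0,0],[-0.001,-0.0005,0.002,0,0,0],[-0.001,-0.0005,0.003,0,0,0],[-0.001,-0.0005,0.004,0,0,0],[-0.001,-0.0005,0.004,0,0,0]]'
python3 -c "
from pk import *
rel(.5208,-.2294,10.1)"
```

```text
clock: 12.12
position: [0.521, -0.2295, 0.0967]
ee_rot: [-0.0, 0.996, 0.088, 0.003]
contact_force: [-0.3, 0.9, -3.2]
width: 0.0398
tool shift mm [-0.2 -0.1 -0. ] rz deg 0.05 tcp [ 0.521  -0.2295  0.0967] tool z [ 0.0053  0.0011 -1.    ] F [-0.3  0.9 -3.2] M [-0.03  0.    0.02] w 0.03983567813848576
```

```bash
python3 -m crank '[[0,0,0.0015,0,0,0],[0,0,0.003,0,0,0],[0,0,0.0045,0,0,0],[0,0,0.006,0,0,0],[0,0,0.006,0,0,0]]'
python3 -c "
from pk import *
rel(.5208,-.2294,10.1)"
```

```text
clock: 12.75
position: [0.5219, -0.2297, 0.0912]
ee_rot: [0.0, 0.996, 0.088, 0.004]
contact_force: [1.8, 0.3, -1.8]
width: 0.04
tool shift mm [-1.05 -0.49 -0.01] rz deg 0.04 tcp [ 0.5219 -0.2297  0.0912] tool z [ 7.4e-03  4.0e-04 -1.0e+00] F [ 1.8  0.3 -1.8] M [ 0.08 -0.37  0.03] w 0.039975805202694135
```

```bash
python3 -m crank '[[0,0,0.002,0,0,0],[0,0,0.004,0,0,0],[0,0,0.006,0,0,0],[0,0,0.008,0,0,0],[0,0,0.01,0,0,0],[0,0,0.01,0,0,0]]'
python3 -c "
from pk import *
rel(.5208,-.2294,10.1)"
```

```text
clock: 13.5
position: [0.5219, -0.2296, 0.0809]
ee_rot: [0.0, 0.996, 0.088, 0.004]
contact_force: [1.1, -0.0, -3.3]
width: 0.0402
tool shift mm [-1.09 -0.42 -0.01] rz deg 0.04 tcp [ 0.5219 -0.2296  0.0809] tool z [ 7.2e-03  6.0e-04 -1.0e+00] F [ 1.1 -0.  -3.3] M [ 0.01 -0.26 -0.08] w 0.04018201221478326
```

```bash
python3 -m crank '[[0,0,0.002,0,0,0],[0,0,0.004,0,0,0],[0,0,0.006,0,0,0],[0,0,0.008,0,0,0],[0,0,0.0105,0,0,0],[0,0,0.0105,0,0,0]]'
python3 -c "
from pk import *
rel(.5208,-.2294,10.1)"
python3 -m crank '[[0,0,0.0015,0,0,0],[0,0,0.003,0,0,0],[0,0,0.0045,0,0,0],[0,0,0.006,0,0,0],[0,0,0.0065,0,0,0],[0,0,0.0065,0,0,0]]'
python3 -c "
from pk import *
rel(.5208,-.2294,10.1)"
```

```text
clock: 14.25
position: [0.5219, -0.2295, 0.07]
ee_rot: [-0.0, 0.996, 0.088, 0.003]
contact_force: [0.4, 0.4, -3.4]
width: 0.0399
tool shift mm [-1.09 -0.35 -0.01] rz deg 0.04 tcp [ 0.5219 -0.2295  0.07  ] tool z [ 6.9e-03  8.0e-04 -1.0e+00] F [ 0.4  0.4 -3.4] M [ 0.04 -0.26 -0.02] w 0.03987584864649813
clock: 15.0
position: [0.522, -0.2296, 0.0636]
ee_rot: [-0.0, 0.996, 0.088, 0.004]
contact_force: [0.1, -0.2, 4.0]
width: 0.0396
tool shift mm [-1.19 -0.42 -0.01] rz deg 0.04 tcp [ 0.522  -0.2296  0.0636] tool z [ 7.e-03  7.e-04 -1.e+00] F [ 0.1 -0.2  4. ] M [ 0.14  0.07 -0.02] w 0.03962162951252021
```

The sprung contact is felt: +7 N relative to the hanging weight. I'll press gently to the floor.

```bash
for i in 1; do python3 -m crank '[[0,0,0.0005,0,0,0],[0,0,0.001,0,0,0],[0,0,0.0015,0,0,0],[0,0,0.002,0,0,0],[0,0,0.002,0,0,0]]'; done
python3 -m crank '[[0,0,0.0005,0,0,0],[0,0,0.001,0,0,0],[0,0,0.001,0,0,0]]'
```

```text
clock: 15.62
position: [0.522, -0.2296, 0.0617]
ee_rot: [-0.0, 0.996, 0.088, 0.004]
contact_force: [-1.0, 0.3, 5.3]
width: 0.0395
clock: 16.0
position: [0.5221, -0.2296, 0.0617]
ee_rot: [0.0, 0.996, 0.088, 0.004]
contact_force: [-2.9, 1.1, 9.9]
width: 0.0399
```

Force rises with no further travel, so the pack is on the floor. I'll hold a light press and release.

```bash
python3 -m crank '[[0,0,0.001,0,0,0],[0,0,0.002,0,0,0],[0,0,0.002,0,0,0]]'
python3 -m crank '[[0,0,0.002,0,0,0],[0,0,0.002,0,0,0],[0,0,0.002,0,0,0],[0,0,0.002,0,0,0],[0,0,0,0,0,0],[0,0,0,0,0,0]]' 0.75
python3 -c "
from pk import *
rel(.5208,-.2294,10.1)"
```

```text
clock: 16.38
position: [0.5221, -0.2297, 0.0616]
ee_rot: [0.0, 0.996, 0.088, 0.004]
contact_force: [-3.7, 1.3, 15.9]
width: 0.0396
clock: 17.12
position: [0.5223, -0.2298, 0.0618]
ee_rot: [0.0, 0.996, 0.088, 0.004]
contact_force: [-0.1, 0.3, -2.3]
width: 0.0642
tool shift mm [-1.36 -0.64 -0.01] rz deg 0.04 tcp [ 0.5223 -0.2298  0.0618] tool z [ 8.4e-03 -1.0e-04 -1.0e+00] F [-0.1  0.3 -2.3] M [ 0.04 -0.04 -0.  ] w 0.06416856914671197
```

```bash
python3 -m crank '[[0,0,-0.02,0,0,0],[0,0,-0.05,0,0,0],[0,0,-0.1,0,0,0],[0,0,-0.14,0,0,0],[0,0,-0.14,0,0,0],[0,0,-0.14,0,0,0]]' 0.9
python3 - <<'E'
from pk import *
rel(.5208,-.2294,10.1)
d=cap('wrist'); pickle.dump(d,open('w8.pkl','wb'));cv2.imwrite('pics/w8.png',d['frame'])
import pk as k
src=open('pk.py').read().replace('-.46)<.07','-.52)<.07').replace('-.206)<.08','+.23)<.08').replace('(P[:,2]>.098)','(P[:,2]>.09)')
exec(src); pk('w8')
s=cap('side'); T=s['T']; print(cv2.imwrite('pics/s8.png',cv2.resize(s['frame'][160:260,270:410],None,fx=5,fy=5,interpolation=cv2.INTER_CUBIC)))
E
```

```text
clock: 17.88
position: [0.5205, -0.2294, 0.2012]
ee_rot: [0.0, 0.996, 0.088, 0.004]
contact_force: [-0.6, 0.4, -0.3]
width: 0.0769
tool shift mm [0.26 0.04 0.  ] rz deg 0.05 tcp [ 0.5205 -0.2294  0.2012] tool z [ 7.4e-03  4.0e-04 -1.0e+00] F [-0.6  0.4 -0.3] M [-0.03 -0.02  0.02] w 0.07693922386712658
w8 [ 243  172   69   86 5353] ztop 0.10980889827101126 ((521.2755737304688, -226.21067810058594), (60.207401275634766, 45.08918380737305), 10.057482719421387)
tab [244 196   6   9  18] [ 0.5268 -0.2035  0.0981] 0.096 0.099 ((525.9544677734375, -203.1299285888672), (3.301985740661621, 5.575489044189453), 57.63041687011719)
True
```

View pics/w8.png

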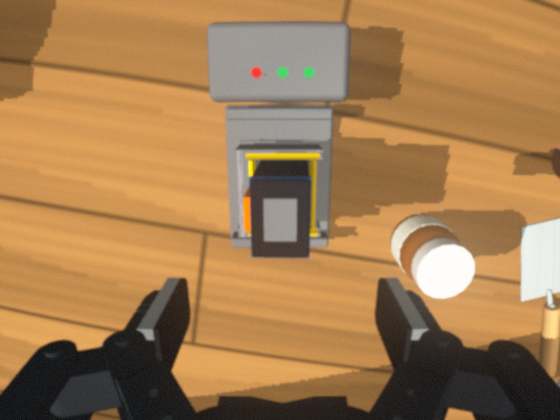

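View pics/s8.png

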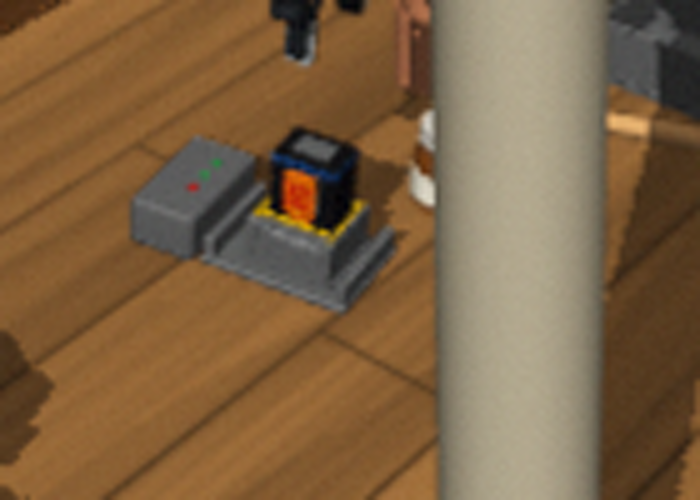

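w8 and the side view show the pack seated in the pocket at (281,215), with the tab on the +y side at (248,213). The top reads 109.8 mm against 107.7 mm in the bay. That fits the 1.5 mm latch play but is close to the 3 mm limit, so I'll measure it more carefully.

```bash
cat > top.py <<'E'
from pk import *
def top(d,c):
    uv=np.argwhere(d['range_z']>0)[:,::-1];P=depth(d,uv); q=P-[c[0],c[1],.108]
    Q=q[(abs(q[:,0])<.018)&(abs(q[:,1])<.012)&(abs(q[:,2])<.012)]
    A=np.linalg.lstsq(np.c_[Q[:,:2],np.ones(len(Q))],Q[:,2],rcond=None)[0]; print('top z mm',((.108+A[2])*1000).round(2),'tilt',A[:2].round(4),'sd',(Q[:,2]-np.c_[Q[:,:2],np.ones(len(Q))]@A).std().round(4),len(Q))
    g=P[(abs(P[:,0]-c[0])<.2)&(abs(P[:,1]-c[1])<.2)&(abs(P[:,2])<.008)]; print('bench z',np.median(g[:,2])*1000)
E
python3 - <<'E'
from top import *
for f,c in(('w3',(.467,.2073)),('w4',(.467,.2073)),('w5',(.467,.2073)),('w8',(.5215,-.2275))): top(pickle.load(open(f+'.pkl','rb')),c)
E
```

```text
top z mm 108.02 tilt [-0.0006 -0.0047] sd 0.0007 1131
bench z 0.6821261671412782
top z mm 108.04 tilt [-0.0004 -0.0048] sd 0.0007 1455
bench z 0.6955339551337203
top z mm 108.08 tilt [-0.003  -0.0025] sd 0.0007 1823
bench z 0.6952938791839336
top z mm 110.21 tilt [ 0.0028 -0.0329] sd 0.0007 1845
bench z 0.7405058740286574
```

The top is 2.1 mm up and tilted about 0.03 rad, with the catch side held down. That is within limits and fits a latched pack pushed up by the sprung contact. A gentle press from above with shut fingers will confirm the snap.

```bash
python3 -m crank '[[0,0,0,0,0,0],[0,0,0,0,0,0],[0,0,0,0,0,0],[0,0,0,0,0,0],[0,0,0.03,0,0,0],[0,0,0.06,0,0,0],[0,0,0.08,0,0,0],[0,0,0.087,0,0,0],[0,0,0.087,0,0,0]]' 0 20
python3 -m crank '[[0,0,0.001,0,0,0],[0,0,0.002,0,0,0],[0,0,0.003,0,0,0],[0,0,0.004,0,0,0],[0,0,0.005,0,0,0],[0,0,0.005,0,0,0]]'
```

```text
clock: 19.1
position: [0.5207, -0.2291, 0.1132]
ee_rot: [-0.001, 0.996, 0.088, 0.003]
contact_force: [0.6, -0.4, -0.6]
width: 0.0
clock: 19.85
position: [0.5211, -0.2296, 0.1087]
ee_rot: [-0.0, 0.996, 0.088, 0.003]
contact_force: [0.3, -0.8, 3.6]
width: 0.0002
```

```bash
python3 -m crank '[[0,0,0.001,0,0,0],[0,0,0.002,0,0,0],[0,0,0.003,0,0,0],[0,0,0.003,0,0,0]]'
python3 -m crank '[[0,0,0.001,0,0,0],[0,0,0.002,0,0,0],[0,0,0.003,0,0,0],[0,0,0.003,0,0,0]]'
```

```text
clock: 20.35
position: [0.5216, -0.2309, 0.1072]
ee_rot: [0.001, 0.996, 0.089, 0.004]
contact_force: [-2.4, -3.1, 10.5]
width: -0.0002
clock: 20.85
position: [0.5218, -0.2318, 0.107]
ee_rot: [0.003, 0.996, 0.089, 0.004]
contact_force: [-4.0, 0.2, 18.9]
width: 0.0001
```

It is pressed home: the top stops at 107.0 mm under 19 N. I'll retreat and check.

```bash
python3 -m crank '[[0,0,-0.002,0,0,0],[0,0,-0.004,0,0,0],[0,0,-0.02,0,0,0],[0,0,-0.06,0,0,0],[0,0,-0.095,0,0,0],[0,0,-0.095,0,0,0],[0,0,-0.095,0,0,0]]'
python3 - <<'E'
from top import *
import pickle
d=cap('wrist'); pickle.dump(d,open('w9.pkl','wb')); top(d,(.5215,-.2275)); rel(.521,-.23,10.1)
D0=pickle.load(open('d0.pkl','rb'));e=cap('scene'); s=cap('side')
# tab plate vs pack in side view (depth), bay(before) and dock(after), outward distance from pack centre
def tab(d,c,yaw):
    hsv=cv2.cvtColor(d['frame'],cv2.COLOR_BGR2HSV);m=cv2.inRange(hsv,(4,190,140),(16,255,255));v,u=np.nonzero(m);P=depth(d,np.c_[u,v]);a=np.radians(yaw)
    L=np.c_[(P[:,:2]-c)@[np.cos(a),np.sin(a)],(P[:,:2]-c)@[-np.sin(a),np.cos(a)],P[:,2]]; k=(abs(L[:,0])<.03)&(abs(L[:,1])<.05)&(L[:,2]>.06)&(L[:,2]<.1)
    print('tab y',k.sum(),np.median(L[k],0).round(4))
tab(D0['side'],[.467,.2073],9.4); tab(s,[.5215,-.2295],10.1)
diff=cv2.absdiff(D0['scene']['frame'],e['frame']).max(2)>40; n,l,st_,c=cv2.connectedComponentsWithStats(diff.astype(np.uint8)); print([x.tolist() for x in st_[1:] if x[4]>15])
E
```

```text
clock: 21.72
position: [0.5205, -0.231, 0.2016]
ee_rot: [0.002, 0.996, 0.089, 0.004]
contact_force: [-0.3, -0.0, -0.1]
width: -0.0002
top z mm 109.76 tilt [ 0.002  -0.0179] sd 0.0007 1837
bench z 0.773750317562355
tool shift mm [ 0.95 -0.69  0.  ] rz deg 0.1 tcp [ 0.5202 -0.2308  0.2009] tool z [ 0.0074 -0.0035 -1.    ] F [-0.2  0.6  0.3] M [0.01 0.01 0.01] w -0.00015452917196195738
tab y 56 [-0.0012  0.0255  0.0813]
tab y 48 [-0.0008  0.0249  0.0797]
[[161, 0, 189, 181, 8867], [261, 0, 11, 15, 90], [306, 0, 21, 10, 159], [330, 2, 7, 33, 123], [310, 35, 21, 7, 123], [96, 36, 23, 9, 46], [312, 46, 20, 20, 282], [335, 66, 5, 9, 23], [112, 70, 30, 16, 178], [259, 70, 11, 23, 138], [106, 82, 5, 9, 27], [244, 99, 18, 5, 43], [278, 112, 37, 25, 614], [270, 128, 46, 16, 266], [219, 132, 25, 11, 173], [277, 145, 20, 6, 69], [113, 156, 60, 15, 222], [160, 173, 11, 4, 16], [147, 175, 13, 5, 22], [120, 176, 13, 11, 68], [342, 178, 15, 11, 124], [107, 184, 8, 9, 47], [205, 190, 17, 27, 189], [47, 202, 40, 38, 529], [301, 204, 21, 17, 255], [210, 209, 8, 8, 39], [109, 215, 8, 16, 86], [168, 217, 20, 16, 253], [134, 230, 5, 4, 16], [38, 235, 12, 6, 18], [67, 246, 18, 8, 60]]
```

The pack is latched: 1.7 mm above home, tilt about 0.015 rad, and the tab 24.9 mm out against 25.5 mm in the bay. The arm is clear.

```bash
python3 -c "
from rig import job
print(job.sign_off())"
```

```text
the job is handed in; nothing more can be done
None
```

The battery pack is in the dock's pocket, pressed home and latched with its tab sprung out. I handed the job in at about 22 s of the 72 s allowed.

**What I did:**
- **Bay:** I pinched the tab fully in at 20 N, raised the grip to 30 N, and lifted the pack straight out. The wrist carried only its weight, about 3 N, so the hook had cleared the catch.
- **Dock:** I lowered the pack by feel. The slopes guided it in with about 2 N sideways, and the sprung contact then pushed up with about 7 N. I pressed it to the floor at about 16 N and let go.
- **Second press:** After letting go, the pack stood 2.1 mm high and tilted about 0.03 rad. I pressed it again from above with shut fingers, at about 19 N, and it went fully home.

**Last checks:**

| Check | Measured | Limit |
|---|---|---|
| Height above home | about 1.7 mm | 3 mm |
| Tilt | about 0.015 to 0.018 rad | 0.06 rad |
| Direction against dock (measured after the first release) | about 0° | 0.1 rad |
| Tab plate from pack's mid plane | 24.9 mm (25.5 mm in the bay) | 24.5 mm or more |

- **Height:** the 1.7 mm is slightly more than the stated 1.5 mm latch play, but within measuring error.
- **Tab:** its margin is small next to the roughly 1 mm error of that reading.
- **Position:** the pocket seemed to stand about 7.5 mm from the dock's origin. That is inside the 12 mm limit, but only a rough estimate from the charger body's edge.
- **Other things on the bench:** I did not check each one separately. The before-and-after scene comparison was muddied by the arm and its shadows. I moved none of them knowingly, and no unexpected contact force was felt.

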